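# Lock the optic mould into its bench socket

## Robot

A 7-joint arm with a two-finger parallel gripper is mounted at the origin on the work surface. World frame = base frame: x ahead of the robot, y to its left, z up, the work surface at z = 0. Lengths are in m, angles in rad, forces in N, time in s.
With the tool pointing down it reaches from about 0.4 to 0.85 m from the base axis. Payload 10.4 kg.
Tool frame: the origin (TCP) lies between the finger pads; the fingertips stand 19 mm ahead of it and the grasp point (between the pads) is the TCP; x points along the fingers, y is the direction in which the jaws open and shut, and the axes are right-handed (so a half turn about x gives the same grasp; the last joint's range is limited). The gripper opens to 87 mm and grips with 3 to 60 N. Pads are 19 mm wide; open, the fingers measure 117 mm over their backs; the gripper's body (75 mm by 190 mm) begins 51 mm behind the grasp point.
Start: joints at [-1.14, 0.332, -0.065, 1.46, 0.022, 1.35, -0.088], TCP at [0.274, 0.562, 0.242] pointing down, gripper open.
Joint ranges: [-2.6, 2.6], [-0.5, 2.12], [-1.47, 1.34], [0.16, 2.42], [-1.27, 4.41], [0.06, 2.06], [-2.6, 2.6]. Speed limits (rad/s): [2.22, 2.22, 2.79, 2.79, 3.14, 3.14, 3.14].

## Interface

Orientations are given as a unit quaternion [x, y, z, w].
In Python, from bench import r gives the robot as it stands.
- The arm moves only by the tool drive_tool, never from a script. Its argument "motion" is a list of rows, each a list of 4 numbers: the shift along the tool's x, y, z in cm, then the turn about the tool's x in units of 5 degrees (1.0 is 5 degrees). In form: [[tx, ty, tz, twist], ...]. A call has 1 to 20 rows; each row is the pose to reach, as a shift and turn from the pose commanded when the call began, along the tool's axes at that moment; what a row does not reach only later rows make up. A row lasts 1/12 s, in which the tool goes at most 41.7 mm and 7.16 degrees, less where a joint would pass 70% of its speed; a pose out of reach is approached as far as the arm can. A call with a gripper value outside its range is refused whole. "grip" is the closure in counts, from 0 (fully open) to 255 (shut), set as the call begins (left out, the last holds). The fingers move at their own pace and stop on an object; "force" is the grip in N (left out, the last holds). Time passes only in rows, so rows that repeat a pose let the fingers close. It gives the time, the measured TCP pose, the force and the opening at its end, in the units of the state.
- r.read_state(): the state, without advancing time (a new reading comes with each control period).
- r.camera(name): name is "scene" or "top"; returns the picture (480x640x3 uint8, red, green, blue); there is no depth.
- r.calibration(name): a dict with "fx", "fy", "cx", "cy" (pixels), "xyz" and "orientation" of the camera in the world. Camera axes: x right, y up, looking along -z (the intrinsics and any distortion apply to the point x, -y, -z); pixel columns grow to the right and rows downward; lengths in m; the calibration is good to about 2 mm. A picture is of the moment at which its call begins. calibration takes no time and is no camera call.
- r.close_job(): hands the job in, once; it reports no verdict.
The state is a dict: "time": time; "joint_positions": joint angles; "joint_vel": joint speeds; "joint_torque": joint torques, N m; "ee_pos": TCP position; "eef_rot": TCP orientation; "ft_force": force on the tool from outside, world axes, zero at the start; "torque": the same for the moment, N m; "width": finger opening in m.
Only numpy, scipy, OpenCV 4.12 (cv2) and the standard library are available. Lean on these libraries where they do the work, as an engineer would, in place of code of your own. Each camera call takes 0.05 s, during which the arm holds its last target.

## Task

Fit the aluminium optic mould, upright, into the blue bayonet socket on the bench: find the slots with its lugs, push it down against the spring, twist it clockwise (seen from above) to the stop and let the spring lift it into its locking notches. Let go and leave it locked there, and do not disturb the other things on the bench.

Things in the scene. Friction and masses are not known exactly. Their poses are not given: they have to be found in the camera images.
- mould_centre (a point): Centre, half-way up, of the aluminium optic mould: 90 mm tall, 0.25 to 0.45 kg, upright on the bench at the start; z is its axis, upward. Top 44 mm: octagonal grip band, 56 mm across flats, open-topped; flat faces look along x and every 45 degrees from it. Below it tapers to a round nose of 50 mm diameter with a chamfered foot.
- mould_lug (a point): Middle of the outer end of one lug of the mould, 33 mm from its axis along the mould's +x. There are three equal lugs, at 0, 120 and 240 degrees; each is 10 mm wide and spans 8 to 14 mm above the foot. A red stripe stands over each lug, on the body and on the top rim. Any lug may go into any slot.
- socket: Blue steel bayonet socket bolted to the bench: flange 124 mm wide, 2 mm thick, housing 94 mm in diameter, 30 mm tall. Origin on its axis at bench level, z up. Inside it a fixed dark lock ring with a 54 mm bore (2 mm play round the nose) and three slots 14 mm wide, 120 degrees apart, through its lip. Heights below are of the mould's foot above the bench.
- socket_lip (a point): On the socket's axis, level with the top of the lip, 30 mm above the bench. With the lugs resting on the lip away from the slots, the foot stands at 22 mm and the mould can be turned. With the lugs over the slots the mould drops to 18 mm, on to the spring plate, and the slots then stop it from turning more than about 0.07 rad.
- socket_mark (a point): Top of one of three yellow marks on the housing, 42.5 mm from the axis along the socket's +x; the others at 120 and 240 degrees. They show the slots only roughly: the lock ring may stand turned by up to 0.4 rad either way from the marks, by an angle not told, so feel for the slots.
- socket_spring (a point): On the axis, top of the brass spring plate at rest, 18 mm above the bench. It pushes up with 7 N plus 0.5 N per mm pressed, and bottoms at 4 mm (14 N). The lugs are under the lip when the foot is below 8 mm. Then the mould turns clockwise seen from above by 0.79 rad from the slots to the notches, and about 0.07 rad more to a solid stop; the other way is blocked.
- socket_notch (a point): On the axis, where the centre of the foot stands when locked, 11.5 mm above the bench (mould centre at 56.5 mm). The underside of the lip has notches 3.5 mm deep just before the stop; let go there and the spring lifts the mould into them. Let go short of them it stays jammed at about 8 mm under the lip; let go in the slots it springs up to 18 mm.
- block_c (a point): Bystander, loose: wooden shaping block, a 64 mm round, 55 mm tall, with a 130 mm handle along its x; point at its centre half-way up.
- frit_c (a point): Bystander, loose: amber glass jar of colour, 60 mm wide, 85 mm tall; point at its centre half-way up.
- cone_c (a point): Bystander, loose: brass cone mould on a 68 mm foot, 70 mm tall; point at its centre half-way up.
- jacks_c (a point): Bystander, loose: steel jacks (tongs) lying flat, about 220 mm long along x, 45 mm wide, 13 mm tall; point near its middle, 6 mm up.
Things that resemble listed ones, but are neither listed nor needed, are in the scene too. Several things look just like the part that bears mould_centre: the one meant starts farthest to the robot's left. Of the things that look like the socket, the larger one is meant.

How it is judged:
On the way, in this order (a step that is already met when the one before it is completed fails the run):
1. the mould is lifted clear of the bench (height (world z) of mould_centre above 0.08 m), for 0.1 s.
2. the mould is pushed down in the socket, its lugs under the lip (z of mould_centre in the frame of socket below 0.0535 m and horizontal distance between mould_centre and socket below 0.004 m and angle between mould_centre's own z axis and vertical below 0.08 rad), for 0.1 s.
At the end, for the whole second after the job is handed in: The mould stands locked in the socket notches: its centre 54.7 to 58.5 mm above the socket's origin (56.5 mm when in the notches; about 53 mm if jammed under the lip, about 63 mm if not locked), within 4 mm of the socket's axis, within 0.07 rad of upright, released and at rest (z of mould_centre in the frame of socket between 0.0547 and 0.0585 m and horizontal distance between mould_centre and socket below 0.004 m and angle between mould_centre's own z axis and vertical below 0.07 rad and linear speed of mould below 0.01 m/s); the robot touches nothing.
It fails at once if wooden shaping block moved more than 20 mm (distance of block_c from where it was at the start of the episode above 0.02 m).
It fails at once if jar of colour moved more than 20 mm (distance of frit_c from where it was at the start of the episode above 0.02 m).
It fails at once if brass cone moved more than 20 mm (distance of cone_c from where it was at the start of the episode above 0.02 m).
It fails at once if jacks moved more than 20 mm (distance of jacks_c from where it was at the start of the episode above 0.02 m).
It also fails if it takes over 58 s, if anything falls off the work surface, if the arm or the gripper's body presses on something with over 40 N, if the wrist force passes 120 N, or if a joint passes its speed limit or range.

## Working session

There is one attempt and no reset: what is moved stays moved. The work goes in short steps, Python scripts to look and compute and a tool call to move; the robot and the scene stay as the last step left them, time stands still between calls to the robot, and variables do not carry over. Pictures are saved under pics/ and viewed, and the job is handed in when it is done.

Besides the shell and the picture viewer there is one more tool, called after "Request:" by a JSON object that holds its "method" and its "body", one argument or row to a line. drive_tool: Moves the arm, as the interface text tells. Its arguments: {"type":"object","properties":{"motion":{"type":"array","items":{"type":"array","items":{"type":"number"}}},"grip":{"type":"number"},"force":{"type":"number"}},"required":["motion"]}

```bash
mkdir -p pics; ls
python3 - <<'E'
from bench import r
import cv2
s=r.read_state(); print(s)
for n in("scene","top"):
    im=r.camera(n); cv2.imwrite(f"pics/{n}0.png",im[:,:,::-1]); print(n,r.calibration(n))
E
```

```text
pics
{'time': 0.0, 'joint_positions': array([-1.13962825,  0.3328773 , -0.06467604,  1.46093556,  0.02160972,
        1.34992805, -0.08849202]), 'joint_vel': array([ 0.00102325, -0.00256916, -0.00044786, -0.00046646, -0.00093637,
        0.00012699,  0.0007407 ]), 'joint_torque': array([-7.72876301e-04, -6.23262191e+01,  2.44138227e-02, -3.89900279e+01,
       -6.12884690e-02,  3.98069608e-02,  1.38224063e-04]), 'ee_pos': array([0.27383161, 0.56141074, 0.24075324]), 'eef_rot': array([ 0.1585491 ,  0.68907137, -0.15956182,  0.68889974]), 'ft_force': array([-0.19277253,  1.11524088,  0.36068155]), 'torque': array([ 0.00787594,  0.02229138, -0.04985086]), 'width': 0.0873888836708021}
scene {'fx': 590.0304398598445, 'fy': 590.0304398598445, 'cx': 313.1825820574248, 'cy': 251.8262856091836, 'xyz': array([ 1.08927439, -0.65611527,  0.61074719]), 'orientation': array([0.42726734, 0.15842136, 0.31037581, 0.83427343])}
top {'fx': 624.5996288531821, 'fy': 624.5996288531821, 'cx': 309.5941851732327, 'cy': 253.64043332368382, 'xyz': array([ 0.55223391, -0.04231787,  1.16230136]), 'orientation': array([-0.00961221,  0.02353518,  0.71375647, -0.69993242])}
```

View pics/scene0.png

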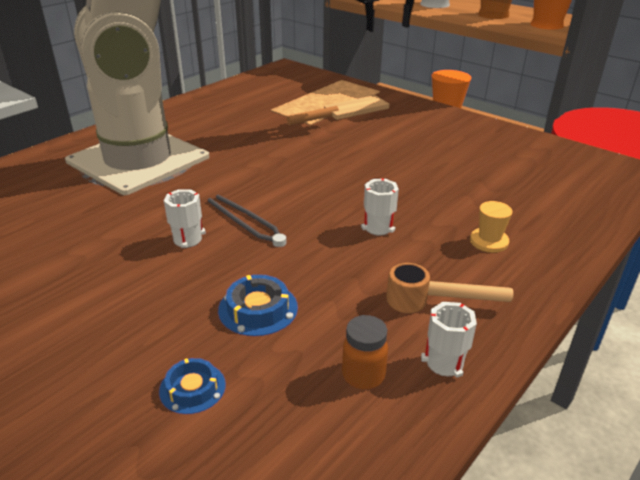

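View pics/top0.png

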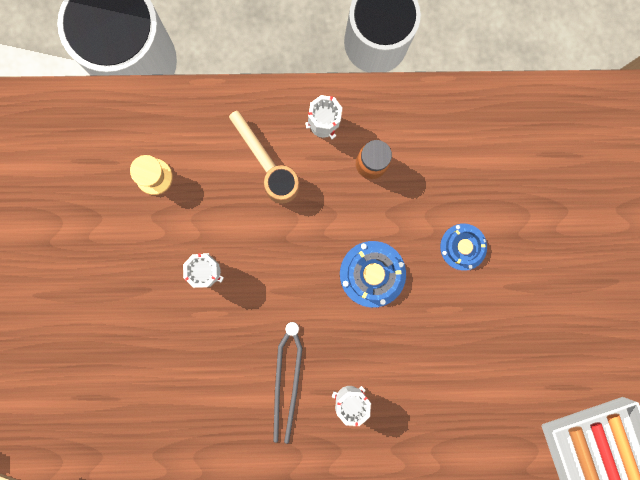

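The top view shows three look-alike moulds at about (203,271), (325,116) and (352,407). It also shows two sockets, the large one at (373,274) and the small one at (464,247). I expect the target to be the mould at (203,271), provided image left is +y. I'll check that next.

```bash
cat > h.py <<'E'
import numpy as np, cv2
from scipy.spatial.transform import Rotation as R
from bench import r
def ray(n,u,v):
    c=r.calibration(n); d=np.array([(u-c['cx'])/c['fx'],-(v-c['cy'])/c['fy'],-1.])
    return np.array(c['xyz']),R.from_quat(c['orientation']).apply(d)
def onplane(n,u,v,z):
    o,d=ray(n,u,v); return o+d*(z-o[2])/d[2]
def proj(n,p):
    c=r.calibration(n); q=R.from_quat(c['orientation']).inv().apply(np.array(p)-c['xyz'])
    return np.array([c['cx']+c['fx']*q[0]/-q[2], c['cy']+c['fy']*q[1]/q[2]])
E
python3 - <<'E'
from h import *
for p in [(203,271),(325,116),(352,407)]: print(p,onplane("top",*p,.09))
for p in [(373,274),(464,247)]: print(p,onplane("top",*p,.03))
im=cv2.imread("pics/top0.png"); 
a=cv2.resize(im[241:301,173:233],(400,400),interpolation=cv2.INTER_CUBIC)
b=cv2.resize(im[234:314,333:413],(400,400),interpolation=cv2.INTER_CUBIC)
cv2.imwrite("pics/crop1.png",np.hstack([a,b]))
im=cv2.imread("pics/scene0.png")
a=cv2.resize(im[170:245,345:420],(400,400),interpolation=cv2.INTER_CUBIC)
b=cv2.resize(im[260:340,215:305],(400,400),interpolation=cv2.INTER_CUBIC)
cv2.imwrite("pics/crop2.png",np.hstack([a,b]))
print(proj("scene",onplane("top",203,271,.09)))
E
```

```text
(203, 271) [0.57609366 0.11905027 0.09      ]
(325, 116) [ 0.84124774 -0.0955077   0.09      ]
(352, 407) [ 0.33977656 -0.13087172  0.09      ]
(373, 274) [ 0.56593866 -0.17955455  0.03      ]
(464, 247) [ 0.61188922 -0.34715428  0.03      ]
[378.96886576 186.45454738]
```

View pics/crop1.png

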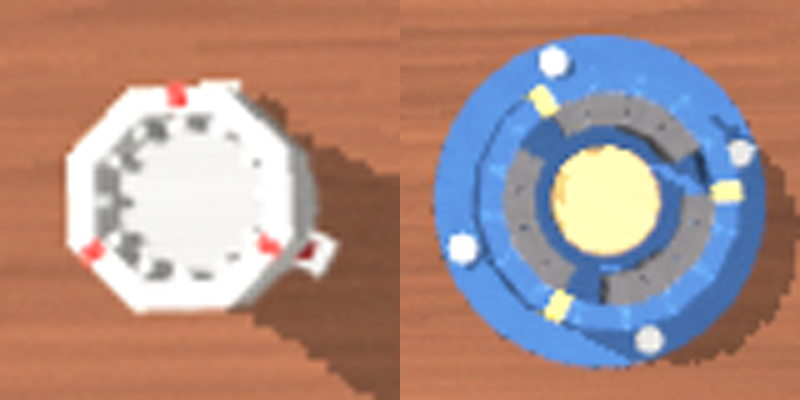

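View pics/crop2.png

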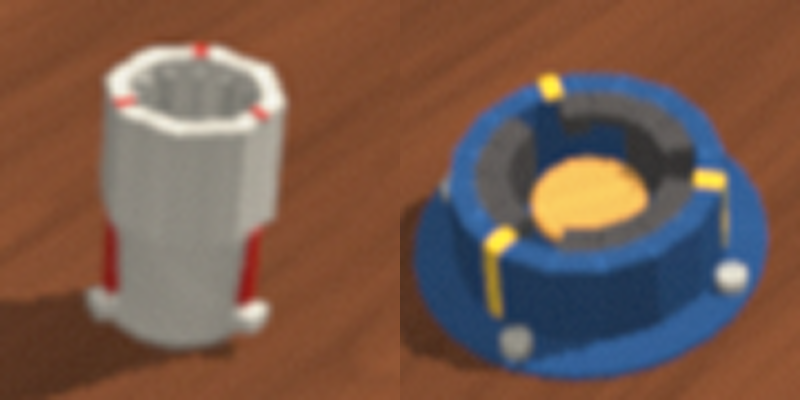

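Crop 1 shows the target mould (left), with rim stripes near crop pixels (177,95), (92,250) and (268,245). It also shows the larger socket (right), with its yellow marks and the dark slot gaps beside them. Mould (203,271) lies at y=+0.119, farthest left as described. Next I'll measure precisely.

Run:
```python
from h import *
from scipy.optimize import least_squares
def circ(P,Rr):
    f=lambda c:np.hypot(*(P-c).T)-Rr
    s=least_squares(f,P.mean(0),loss='soft_l1',f_scale=.001); return s.x,np.round(f(s.x)*1e3,1)
def blobs(mask,amin):
    n,l,st,c=cv2.connectedComponentsWithStats(mask.astype(np.uint8)); return [(c[i],st[i,4]) for i in range(1,n) if st[i,4]>=amin]
for n in("top","scene"):
    im=cv2.imread(f"pics/{n}0.png"); hsv=cv2.cvtColor(im,cv2.COLOR_BGR2HSV).astype(int); H,S,V=hsv[...,0],hsv[...,1],hsv[...,2]
    yel=(H>18)&(H<35)&(S>90)&(V>150)
    red=((H<6)|(H>174))&(S>110)&(V>150)
    c0=proj(n,[.566,-.18,.03]); m0=proj(n,[.576,.119,.09])
    P=[]
    for c,a in blobs(yel,3):
        if np.hypot(*(c-c0))<45: 
            w=onplane(n,*c,.03); print(n,"yel",c.round(1),a,w.round(4)); 
            if abs(np.hypot(*(w[:2]-[.566,-.18]))-.0425)<.008:P.append(w[:2])
    P=np.array(P); print("marks circle",circ(P,.0425), np.degrees(np.arctan2(*(P-circ(P,.0425)[0]).T[::-1])))
    P=[]
    for c,a in blobs(red,2):
        if np.hypot(*(c-m0))<30:
            w=onplane(n,*c,.09); print(n,"red",c.round(1),a,w.round(4), np.hypot(*(w[:2]-[.576,.119]))); 
            P.append(w[:2])
    # blue flange, bottom edge outline
    b=((H>100)&(H<120)&(S>120))
    nn,l,st,_=cv2.connectedComponentsWithStats(cv2.morphologyEx(b.astype(np.uint8),cv2.MORPH_CLOSE,np.ones((5,5))))
    k=l[int(c0[1])-0:int(c0[1])+1,:]; 
    best=min(range(1,nn),key=lambda i:np.hypot(st[i,0]+st[i,2]/2-c0[0],st[i,1]+st[i,3]/2-c0[1]) if st[i,4]>300 else 1e9)
    ct=max(cv2.findContours((l==best).astype(np.uint8),cv2.RETR_EXTERNAL,cv2.CHAIN_APPROX_NONE)[0],key=len)[:,0]
    W=np.array([onplane(n,u,v,.002)[:2] for u,v in ct]); c,f=circ(W,.062); print(n,"flange",c,np.std(f),np.median(f))
    g=lambda p:np.hypot(*(W-p[:2]).T)-p[2]
    s=least_squares(g,[.566,-.18,.062],loss='soft_l1',f_scale=.001); print(s.x)
```

```text
top yel [371. 264.] 3 [ 0.5842 -0.1764  0.03  ]
top yel [364.8 271. ] 12 [ 0.5717 -0.1647  0.03  ]
top yel [364.5 277.5] 4 [ 0.5599 -0.1639  0.03  ]<stdin>:5: RuntimeWarning: Mean of empty slice.
  ret = ret.dtype.type(ret / rcount)
Traceback (most recent call last):
ValueError: Initial guess is outside of provided bounds
```

```bash
cat > meas.py <<'E'
from h import *
from scipy.optimize import least_squares
def circ(P,Rr):
    f=lambda c:np.hypot(*(P-c).T)-Rr
    s=least_squares(f,P.mean(0)); return s.x,np.round(f(s.x)*1e3,1)
def blobs(mask,amin):
    n,l,st,c=cv2.connectedComponentsWithStats(mask.astype(np.uint8),connectivity=8); return [(c[i],st[i,4]) for i in range(1,n) if st[i,4]>=amin]
if __name__=="__main__":
  for n in("top","scene"):
    im=cv2.imread(f"pics/{n}0.png"); hsv=cv2.cvtColor(im,cv2.COLOR_BGR2HSV).astype(int); H,S,V=hsv[...,0],hsv[...,1],hsv[...,2]
    yel=(H>15)&(H<40)&(S>40)&(V>150)
    red=((H<6)|(H>174))&(S>90)&(V>150)
    c0=proj(n,[.566,-.18,.03]); m0=proj(n,[.576,.119,.09])
    P=[]
    for c,a in blobs(yel,3):
        if np.hypot(*(c-c0))<45: 
            w=onplane(n,*c,.03); d=np.hypot(*(w[:2]-[.566,-.18]));print(n,"yel",c.round(1),a,w.round(4),d.round(4)); 
            if abs(d-.0425)<.008:P.append(w[:2])
    P=np.array(P)
    if len(P)==3: c=circ(P,.0425); print("marks circle",c, np.degrees(np.arctan2(*(P-c[0]).T[::-1])))
    P=[]
    for c,a in blobs(red,2):
        if np.hypot(*(c-m0))<30:
            w=onplane(n,*c,.09); print(n,"red",c.round(1),a,w.round(4), np.hypot(*(w[:2]-[.576,.119])).round(4)); 
            P.append(w[:2])
    if len(P)==3: P=np.array(P);c=circ(P,.0275);c=(P.mean(0),c); print("mould",c,np.degrees(np.arctan2(*(P-c[0]).T[::-1])))
    b=((H>100)&(H<122)&(S>110))
    bb=cv2.morphologyEx(b.astype(np.uint8),cv2.MORPH_CLOSE,np.ones((7,7)))
    nn,l,st,_=cv2.connectedComponentsWithStats(bb)
    best=min((i for i in range(1,nn) if st[i,4]>300),key=lambda i:np.hypot(st[i,0]+st[i,2]/2-c0[0],st[i,1]+st[i,3]/2-c0[1]))
    ct=max(cv2.findContours((l==best).astype(np.uint8),cv2.RETR_EXTERNAL,cv2.CHAIN_APPROX_NONE)[0],key=len)[:,0]
    W=np.array([onplane(n,u,v,.002)[:2] for u,v in ct])
    g=lambda p:np.hypot(*(W-p[:2]).T)-p[2]
    s=least_squares(g,[.566,-.18,.062],loss='soft_l1',f_scale=.001); print(n,"flange",s.x.round(4))
  # slot profile
  im=cv2.imread("pics/top0.png")
  for rad in (.029,.031):
   out=[]
   for a in range(0,360,4):
    u,v=proj("top",[CX+rad*np.cos(np.radians(a)),CY+rad*np.sin(np.radians(a)),.03]) if 'CX' in globals() else (0,0)
E
python3 meas.py
```

```text
top yel [361.3 253.8] 21 [ 0.603  -0.1591  0.03  ] 0.0425
top yel [373.5 273.6] 364 [ 0.5667 -0.1806  0.03  ] 0.0009
top yel [397.8 271.8] 22 [ 0.5691 -0.2248  0.03  ] 0.0449
top yel [364.  294.7] 20 [ 0.5288 -0.1622  0.03  ] 0.0413
marks circle (array([ 0.56678712, -0.18197689]), array([0.4, 0.4, 0.4])) [ 32.22387466 -86.91453123 152.50318655]
top red [199.  254.8] 10 [0.604  0.1255 0.09  ] 0.0287
top red [186.3 278.4] 9 [0.5639 0.1476 0.09  ] 0.031
top red [213.  277.5] 8 [0.5646 0.1021 0.09  ] 0.0203
top red [218.5 278.5] 2 [0.5627 0.0928 0.09  ] 0.0294
top flange [ 0.567  -0.182   0.0605]
scene yel [248.4 276.7] 27 [ 0.5296 -0.1643  0.03  ] 0.0397
scene yel [256.4 298.8] 287 [ 0.5777 -0.1941  0.03  ] 0.0183
scene yel [284.1 295.5] 29 [ 0.6043 -0.1611  0.03  ] 0.0427
scene yel [236.6 308.9] 38 [ 0.5719 -0.2296  0.03  ] 0.05
marks circle (array([ 0.5679748 , -0.18578677]), array([1.5, 1.4, 1.5])) [150.75735974  34.27784905 -84.86970628]
scene red [382.3 179. ] 7 [0.5646 0.1454 0.09  ] 0.0288
scene red [367.8 188.7] 6 [0.5658 0.0997 0.09  ] 0.0219
scene red [393.  190.5] 4 [0.6033 0.1235 0.09  ] 0.0276
mould (array([0.57788674, 0.12284851]), (array([0.57727446, 0.12284782]), array([-1.6, -1.6, -1.5]))) [ 120.47105626 -117.52918548    1.42403522]
scene flange [ 0.5679 -0.1837  0.061 ]
```

Run:
```python
from h import *
CX,CY=.567,-.182
for n,cx,cy in(("top",.567,-.182),("scene",.568,-.1845)):
  im=cv2.imread(f"pics/{n}0.png"); big=cv2.resize(im,None,fx=5,fy=5,interpolation=cv2.INTER_CUBIC)
  A=np.radians(np.arange(0,360,1)); rad=np.linspace(.022,.046,60)
  M=np.array([[proj(n,[cx+q*np.cos(a),cy+q*np.sin(a),.03]) for a in A] for q in rad]).astype(np.float32)
  un=cv2.remap(im,M[...,0],M[...,1],cv2.INTER_LINEAR)
  un=cv2.resize(un,(720,240)); 
  for a in range(0,360,30): cv2.putText(un,str(a),(a*2,12),0,.4,(255,255,255),1)
  cv2.imwrite(f"pics/un_{n}.png",un)
  hsv=cv2.cvtColor(cv2.remap(im,M[...,0],M[...,1],cv2.INTER_LINEAR),cv2.COLOR_BGR2HSV)
  row=hsv[15:25].mean(0)
  print(n,[(a,int(row[a,1]),int(row[a,2])) for a in range(0,360,5)])
a=cv2.imread("pics/un_top.png");b=cv2.imread("pics/un_scene.png");cv2.imwrite("pics/un.png",np.vstack([a,b]))
```

```text
Traceback (most recent call last):
  File "h.py", line 10, in proj
    c=r.calibration(n); q=R.from_quat(c['orientation']).inv().apply(np.array(p)-c['xyz'])
ValueError: time passes only in moves, steps and waits
```

Too many calibration calls, so I'll cache them.

```bash
python3 - <<'E'
s=open('h.py').read()
s=s.replace("def ray","_C={}\ndef cal(n):\n    if n not in _C:_C[n]=r.calibration(n)\n    return _C[n]\ndef ray",1).replace("c=r.calibration(n);","c=cal(n);")
open('h.py','w').write(s)
E
python3 - <<'E'
from h import *
for n,cx,cy in(("top",.567,-.182),("scene",.568,-.1845)):
  im=cv2.imread(f"pics/{n}0.png")
  A=np.radians(np.arange(0,360,1)); rad=np.linspace(.022,.046,60)
  M=np.array([[proj(n,[cx+q*np.cos(a),cy+q*np.sin(a),.03]) for a in A] for q in rad]).astype(np.float32)
  un=cv2.remap(im,M[...,0],M[...,1],cv2.INTER_LINEAR)
  un=cv2.resize(un,(720,240)); 
  for a in range(0,360,30): cv2.putText(un,str(a),(a*2,12),0,.4,(255,255,255),1)
  cv2.imwrite(f"pics/un_{n}.png",un)
  hsv=cv2.cvtColor(cv2.remap(im,M[...,0],M[...,1],cv2.INTER_LINEAR),cv2.COLOR_BGR2HSV)
  row=hsv[15:25].mean(0)
  print(n,[(a,int(row[a,1]),int(row[a,2])) for a in range(0,360,5)])
a=cv2.imread("pics/un_top.png");b=cv2.imread("pics/un_scene.png");cv2.imwrite("pics/un.png",np.vstack([a,b]))
print(r.read_state()['time'])
E
```

```text
top [(0, 4, 148), (5, 4, 147), (10, 6, 148), (15, 8, 156), (20, 4, 150), (25, 8, 147), (30, 12, 141), (35, 133, 149), (40, 151, 161), (45, 152, 163), (50, 152, 164), (55, 142, 162), (60, 40, 153), (65, 6, 152), (70, 7, 150), (75, 7, 147), (80, 9, 147), (85, 10, 153), (90, 7, 153), (95, 7, 151), (100, 7, 147), (105, 12, 152), (110, 8, 146), (115, 8, 148), (120, 6, 148), (125, 10, 149), (130, 9, 150), (135, 9, 148), (140, 10, 152), (145, 9, 149), (150, 21, 150), (155, 133, 165), (160, 152, 166), (165, 152, 167), (170, 151, 166), (175, 49, 99), (180, 8, 139), (185, 7, 151), (190, 5, 148), (195, 4, 146), (200, 6, 139), (205, 3, 144), (210, 3, 149), (215, 5, 147), (220, 4, 144), (225, 10, 147), (230, 12, 147), (235, 7, 148), (240, 7, 146), (245, 5, 145), (250, 6, 147), (255, 10, 152), (260, 4, 149), (265, 4, 144), (270, 30, 157), (275, 143, 221), (280, 150, 224), (285, 151, 204), (290, 151, 167), (295, 134, 163), (300, 23, 148), (305, 7, 149), (310, 5, 147), (315, 4, 144), (320, 5, 144), (325, 5, 141), (330, 7, 151), (335, 5, 147), (340, 4, 143), (345, 6, 146), (350, 5, 147), (355, 6, 147
[... 398 characters left out ...]
5, 16, 93), (140, 18, 94), (145, 17, 94), (150, 10, 85), (155, 78, 73), (160, 159, 82), (165, 165, 85), (170, 166, 88), (175, 134, 95), (180, 41, 92), (185, 14, 96), (190, 17, 97), (195, 18, 96), (200, 16, 95), (205, 15, 94), (210, 16, 96), (215, 16, 96), (220, 17, 96), (225, 15, 94), (230, 15, 93), (235, 16, 95), (240, 17, 95), (245, 16, 95), (250, 15, 93), (255, 15, 94), (260, 16, 95), (265, 13, 94), (270, 11, 91), (275, 50, 98), (280, 111, 139), (285, 146, 193), (290, 160, 228), (295, 160, 240), (300, 141, 208), (305, 88, 148), (310, 80, 141), (315, 83, 142), (320, 89, 148), (325, 91, 144), (330, 81, 141), (335, 79, 140), (340, 82, 139), (345, 81, 143), (350, 80, 138), (355, 80, 139)]
0.1
```

View pics/un.png

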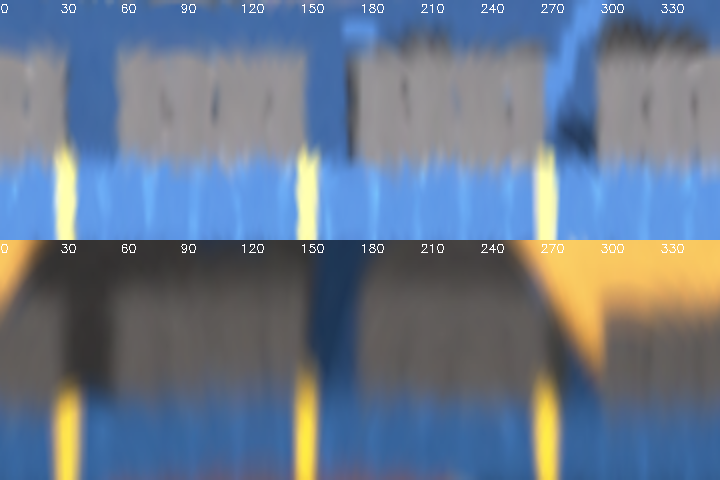

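```bash
cat > go.py <<'E'
from h import *
def tool():
    s=r.read_state(); return s,np.array(s['ee_pos']),R.from_quat(s['eef_rot'])
def show():
    s,p,q=tool(); m=q.as_matrix(); print("t",round(s['time'],2),"p",p.round(4),"yaw y",np.degrees(np.arctan2(m[1,1],m[0,1])).round(2),"xaxis",m[:,0].round(4),"F",np.round(s['ft_force'],1),"T",np.round(s['torque'],2),"w",round(s['width'],4),"j",np.round(s['joint_positions'],2)); return s,p,q
def to(x,y,z,yaw=None):
    s,p,q=show(); d=q.inv().apply(np.array([x,y,z])-p)*100
    m=q.as_matrix(); y0=np.degrees(np.arctan2(m[1,1],m[0,1])); 
    print("shift cm",d.round(2),"twist",None if yaw is None else round((-(yaw-y0))/5,2))
E
python3 -c "
from go import *
to(.5774,.124,.24,-88.9)"
```

```text
t 0.1 p [0.2738 0.5615 0.2409] yaw y 64.0 xaxis [-5.0e-04 -1.1e-03 -1.0e+00] F [0.2 0.4 0.1] T [ 0.02  0.01 -0.04] w 0.087 j [-1.14  0.33 -0.06  1.46  0.02  1.35 -0.09]
shift cm [  0.12 -26.01  46.46] twist 30.58
```

Request:
{"method": "drive_tool", "body": {
  "motion": [
    [0,-26.0,46.5,12.6],
    [0,-26.0,46.5,12.6],
    [0,-26.0,46.5,12.6],
    [0,-26.0,46.5,12.6],
    [0,-26.0,46.5,12.6],
    [0,-26.0,46.5,12.6],
    [0,-26.0,46.5,12.6],
    [0,-26.0,46.5,12.6],
    [0,-26.0,46.5,12.6],
    [0,-26.0,46.5,12.6],
    [0,-26.0,46.5,12.6],
    [0,-26.0,46.5,12.6],
    [0,-26.0,46.5,12.6],
    [0,-26.0,46.5,12.6],
    [0,-26.0,46.5,12.6],
    [0,-26.0,46.5,12.6],
    [0,-26.0,46.5,12.6],
    [0,-26.0,46.5,12.6]
  ],
  "grip": 0,
  "force": 50
}}

```text
time: 1.6
ee_pos: [0.5774, 0.1257, 0.2415]
eef_rot: [0.495, 0.505, -0.495, 0.505]
ft_force: [0.7, -0.2, 0.3]
width: 0.0869
```

```bash
python3 -c "
from go import *
to(.5774,.124,.069,1.0)
cv2.imwrite('pics/s1.png',r.camera('scene')[:,:,::-1])"
```

```text
t 1.6 p [0.5774 0.1257 0.2415] yaw y 1.13 xaxis [-3.e-04  5.e-04 -1.e+00] F [ 0.7 -0.2  0.3] T [-0.05  0.06  0.01] w 0.0869 j [-0.6   0.26  0.38  1.58 -0.1   1.32 -0.19]
shift cm [17.25  0.    0.18] twist 0.03
```

View pics/s1.png

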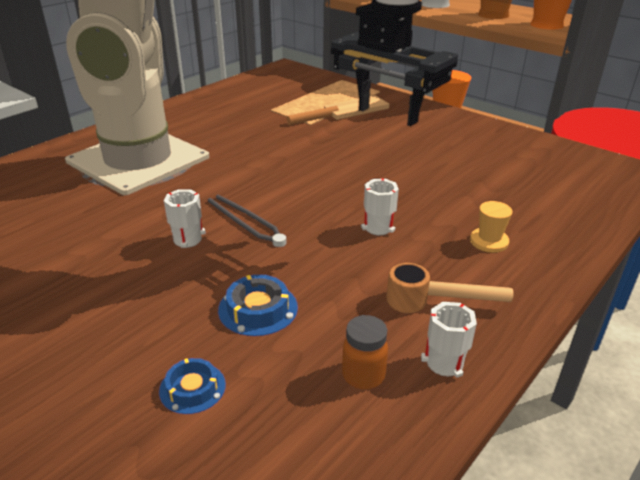

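The scene view shows the open gripper at about (390,70), above the target mould at (380,205), and nothing else nearby. I'm going down now.

Request:
{"method": "drive_tool", "body": {
  "motion": [
    [4,0,0.2,0],
    [8,0,0.2,0],
    [12,0,0.2,0],
    [15,0,0.2,0],
    [16.5,0,0.2,0],
    [17.2,0,0.2,0],
    [17.2,0,0.2,0],
    [17.2,0,0.2,0]
  ]
}}

```text
time: 2.32
ee_pos: [0.5785, 0.1227, 0.0705]
eef_rot: [0.496, 0.504, -0.495, 0.505]
ft_force: [0.1, 0.4, 1.0]
width: 0.0869
```

```bash
python3 -c "
from go import *
to(.5774,.124,.069,1.0)"
```

```text
t 2.32 p [0.5785 0.1227 0.0705] yaw y 1.03 xaxis [ 1.e-03  5.e-04 -1.e+00] F [0.1 0.4 1. ] T [-0.06 -0.    0.  ] w 0.0869 j [-0.57  0.42  0.35  1.75 -0.17  0.99 -0.14]
shift cm [ 0.15 -0.1  -0.13] twist 0.01
```

Request:
{"method": "drive_tool", "body": {
  "motion": [
    [0,0,-0.1,0],
    [0,0,-0.1,0],
    [0,0,-0.1,0],
    [0,0,-0.1,0],
    [0,0,-0.1,0],
    [0,0,-0.1,0],
    [0,0,-0.1,0],
    [0,0,-0.1,0],
    [0,0,-0.1,0],
    [0,0,-0.1,0],
    [0,0,-0.1,0],
    [0,0,-0.1,0]
  ],
  "grip": 255,
  "force": 50
}}

```text
time: 3.32
ee_pos: [0.578, 0.1233, 0.0698]
eef_rot: [0.496, 0.504, -0.496, 0.504]
ft_force: [-1.8, -0.7, 5.3]
width: 0.0556
```

Request:
{"method": "drive_tool", "body": {
  "motion": [
    [-2,0,0,0],
    [-5,0,0,0],
    [-8,0,0,0],
    [-10,0,0,0],
    [-10,0,0,0],
    [-10,0,0,0]
  ]
}}

```text
time: 3.82
ee_pos: [0.5781, 0.1233, 0.1695]
eef_rot: [0.496, 0.504, -0.495, 0.504]
ft_force: [-0.4, 0.3, -4.0]
width: 0.0558
```

```bash
python3 -c "
from go import *
to(.567,-.182,.17,45.3)
cv2.imwrite('pics/s2.png',r.camera('scene')[:,:,::-1]);cv2.imwrite('pics/t2.png',r.camera('top')[:,:,::-1])"
```

```text
t 3.82 p [0.5781 0.1233 0.1695] yaw y 1.01 xaxis [ 8.e-04  5.e-04 -1.e+00] F [-0.4  0.3 -4. ] T [-0.1   0.09  0.01] w 0.0558 j [-0.59  0.31  0.37  1.67 -0.12  1.18 -0.17]
shift cm [-0.06 -1.64 30.51] twist -8.86
```

View pics/s2.png

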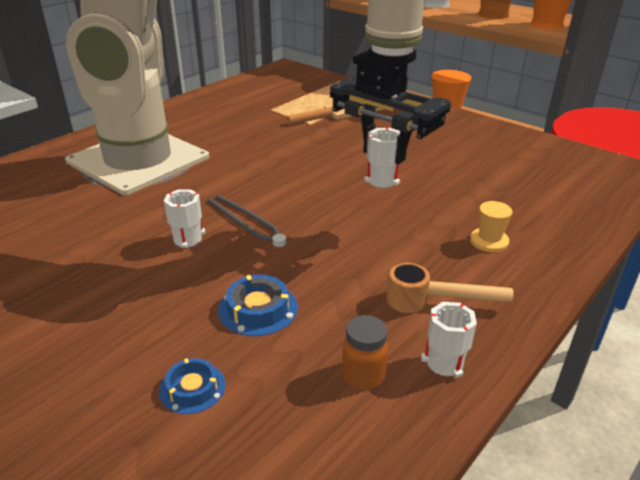

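The mould is held at about (383,158), upright and off the bench, with a grip width of 55.8 mm, which matches the 56 mm flats. I'm carrying it over to the socket.

Request:
{"method": "drive_tool", "body": {
  "motion": [
    [0,-1.6,30.5,-8.9],
    [0,-1.6,30.5,-8.9],
    [0,-1.6,30.5,-8.9],
    [0,-1.6,30.5,-8.9],
    [0,-1.6,30.5,-8.9],
    [0,-1.6,30.5,-8.9],
    [0,-1.6,30.5,-8.9],
    [0,-1.6,30.5,-8.9],
    [0,-1.6,30.5,-8.9],
    [0,-1.6,30.5,-8.9],
    [0,-1.6,30.5,-8.9],
    [0,-1.6,30.5,-8.9],
    [0,-1.6,30.5,-8.9],
    [0,-1.6,30.5,-8.9]
  ]
}}

```text
time: 5.08
ee_pos: [0.5675, -0.1807, 0.1692]
eef_rot: [0.267, 0.655, -0.267, 0.655]
ft_force: [-0.0, -0.6, -4.1]
width: 0.0555
```

```bash
python3 -c "
from go import *
to(.567,-.182,.1,45.3)
im=r.camera('scene')[:,:,::-1].copy();cv2.imwrite('pics/s3.png',im);cv2.imwrite('pics/c3.png',cv2.resize(im[130:350,170:370],None,fx=2.7,fy=2.7,interpolation=cv2.INTER_CUBIC))"
```

```text
t 5.08 p [ 0.5675 -0.1807  0.1692] yaw y 45.61 xaxis [-4.e-04  5.e-04 -1.e+00] F [-0.  -0.6 -4.1] T [-0.06  0.    0.01] w 0.0555 j [-0.11  0.33  0.42  1.66 -0.14  1.19  1.14]
shift cm [ 6.92 -0.13  0.06] twist 0.06
```

View pics/c3.png

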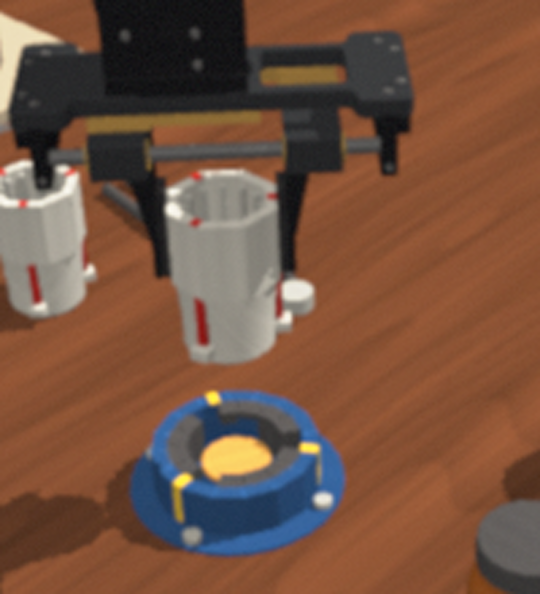

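The crop shows the mould hanging over the big socket, with its lugs roughly in line with the slots. I'll check the centring from the three rim stripes.

```bash
python3 -c "
from meas import *
n='scene';im=cv2.imread('pics/s3.png');hsv=cv2.cvtColor(im,cv2.COLOR_BGR2HSV).astype(int);H,S,V=hsv[...,0],hsv[...,1],hsv[...,2]
red=((H<6)|(H>174))&(S>80)&(V>150)
P=[]
for c,a in blobs(red,2):
    if 225<c[0]<285 and 180<c[1]<220:
        w=onplane(n,*c,.1902);P.append(w[:2]);print(c.round(1),a,w.round(4))
P=np.array(P);m=P.mean(0);print(m,np.degrees(np.arctan2(*(P-m).T[::-1])),np.hypot(*(P-m).T))
"
```

```text
[242.4 195.1] 11 [ 0.5439 -0.1759  0.1902]
[269.8 202. ] 6 [ 0.5863 -0.1641  0.1902]
[242.2 211.9] 12 [ 0.5762 -0.207   0.1902]
[ 0.56877299 -0.18236561] [165.43668075  46.18600978 -73.32952487] [0.02569915 0.02525134 0.02576613]
```

The mould centre is within about 1.5 mm of the socket axis, and the cameras agree with the TCP readings. I'll correct that offset and go down slowly.

Request:
{"method": "drive_tool", "body": {
  "motion": [
    [2,-0.13,0.06,0],
    [5,-0.13,0.06,0],
    [6.5,-0.13,0.06,0],
    [7,-0.13,0.06,0],
    [7.2,-0.13,0.06,0],
    [7.4,-0.13,0.06,0],
    [7.6,-0.13,0.06,0],
    [7.8,-0.13,0.06,0],
    [7.8,-0.13,0.06,0]
  ]
}}

```text
time: 5.88
ee_pos: [0.5671, -0.1833, 0.0919]
eef_rot: [0.268, 0.654, -0.268, 0.655]
ft_force: [0.0, 0.3, -3.4]
width: 0.0557
```

```bash
python3 -c "
from go import *
to(.567,-.182,.0878,45.3)"
```

```text
t 5.88 p [ 0.5671 -0.1833  0.0919] yaw y 45.51 xaxis [ 8.e-04  0.e+00 -1.e+00] F [ 0.   0.3 -3.4] T [-0.03 -0.02  0.  ] w 0.0557 j [-0.09  0.41  0.4   1.73 -0.18  1.04  1.17]
shift cm [ 0.41  0.09 -0.1 ] twist 0.04
```

Request:
{"method": "drive_tool", "body": {
  "motion": [
    [0.1,0.05,-0.05,0],
    [0.2,0.05,-0.05,0],
    [0.3,0.05,-0.05,0],
    [0.4,0.05,-0.05,0],
    [0.4,0.05,-0.05,0]
  ]
}}

```text
time: 6.3
ee_pos: [0.5671, -0.1828, 0.0878]
eef_rot: [0.268, 0.654, -0.268, 0.655]
ft_force: [0.9, -0.4, -0.9]
width: 0.0555
```

```bash
python3 -c "
from go import *
to(.567,-.182,.0878,45.3)"
```

```text
t 6.3 p [ 0.5671 -0.1828  0.0878] yaw y 45.49 xaxis [ 8.e-04 -1.e-04 -1.e+00] F [ 0.9 -0.4 -0.9] T [-0.16 -0.3   0.01] w 0.0555 j [-0.09  0.42  0.4   1.73 -0.19  1.03  1.17]
shift cm [ 0.    0.05 -0.07] twist 0.04
```

Request:
{"method": "drive_tool", "body": {
  "motion": [
    [0.1,0,0,0],
    [0.2,0,0,0],
    [0.3,0,0,0],
    [0.4,0,0,0],
    [0.4,0,0,0]
  ]
}}

```text
time: 6.72
ee_pos: [0.5672, -0.1828, 0.0839]
eef_rot: [0.268, 0.654, -0.268, 0.655]
ft_force: [-0.1, -0.9, 3.7]
width: 0.0557
```

```bash
python3 -c "
from go import *
to(.567,-.182,.0778,45.3)"
```

```text
t 6.72 p [ 0.5672 -0.1828  0.0839] yaw y 45.49 xaxis [ 1.e-03 -1.e-04 -1.e+00] F [-0.1 -0.9  3.7] T [-0.12  0.05 -0.05] w 0.0557 j [-0.09  0.42  0.4   1.73 -0.19  1.02  1.17]
shift cm [ 0.61  0.05 -0.07] twist 0.04
```

Request:
{"method": "drive_tool", "body": {
  "motion": [
    [0.2,0,0,0],
    [0.4,0,0,0],
    [0.6,0,0,0],
    [0.8,0,0,0],
    [0.8,0,0,0],
    [0.8,0,0,0]
  ]
}}

```text
time: 7.22
ee_pos: [0.5672, -0.1829, 0.0762]
eef_rot: [0.268, 0.654, -0.268, 0.655]
ft_force: [-2.2, 0.2, 7.5]
width: 0.0557
```

```bash
python3 -c "
from go import *
to(.567,-.182,.0758,45.3)
im=r.camera('scene')[:,:,::-1].copy();cv2.imwrite('pics/s4.png',im);cv2.imwrite('pics/c4.png',cv2.resize(im[150:350,170:370],None,fx=2.9,fy=2.9,interpolation=cv2.INTER_CUBIC))"
```

```text
t 7.22 p [ 0.5672 -0.1829  0.0762] yaw y 45.49 xaxis [ 1.1e-03 -1.0e-04 -1.0e+00] F [-2.2  0.2  7.5] T [ 0.01  0.34 -0.03] w 0.0557 j [-0.09  0.43  0.4   1.74 -0.19  1.01  1.18]
shift cm [ 0.04  0.04 -0.08] twist 0.04
```

View pics/c4.png

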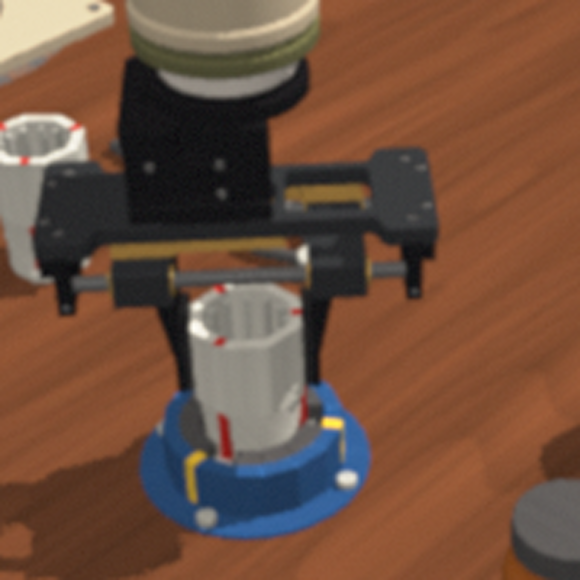

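The crop shows the mould seated deep in the socket (foot at about 6.4 mm, spring force about 11.5 N with weight), lugs below the lip. Now I'll twist clockwise.

Request:
{"method": "drive_tool", "body": {
  "motion": [
    [0.05,0,0,0.5],
    [0.05,0,0,1.2],
    [0.05,0,0,2],
    [0.05,0,0,3],
    [0.05,0,0,4],
    [0.05,0,0,5],
    [0.05,0,0,6],
    [0.05,0,0,7],
    [0.05,0,0,7.7],
    [0.05,0,0,8],
    [0.05,0,0,8]
  ]
}}

```text
time: 8.18
ee_pos: [0.5679, -0.1824, 0.076]
eef_rot: [0.476, 0.522, -0.475, 0.524]
ft_force: [-0.3, 1.0, 8.7]
width: 0.0554
```

```bash
python3 -c "
from go import *
to(.567,-.182,.0758,-3.5)"
```

```text
t 8.18 p [ 0.5679 -0.1824  0.076 ] yaw y 5.42 xaxis [ 2.3e-03  1.0e-04 -1.0e+00] F [-0.3  1.   8.7] T [ 0.19 -0.07  0.03] w 0.0554 j [-0.19  0.45  0.54  1.75 -0.27  1.01  0.53]
shift cm [ 0.02 -0.09 -0.05] twist 1.78
```

Request:
{"method": "drive_tool", "body": {
  "motion": [
    [0,0,0,0.4],
    [0,0,0,0.8],
    [0,0,0,1.2],
    [0,0,0,1.2]
  ]
}}

```text
time: 8.52
ee_pos: [0.5677, -0.1825, 0.076]
eef_rot: [0.503, 0.497, -0.502, 0.498]
ft_force: [-0.6, 0.4, 8.6]
width: 0.0555
```

Request:
{"method": "drive_tool", "body": {
  "motion": [
    [0,0,0,0.2],
    [0,0,0,0.4],
    [0,0,0,0.4]
  ]
}}

```text
time: 8.77
ee_pos: [0.5675, -0.1827, 0.076]
eef_rot: [0.511, 0.489, -0.51, 0.49]
ft_force: [-2.0, -0.3, 10.0]
width: 0.0558
```

```bash
python3 -c "
from go import *
to(.567,-.182,.0758,-3.5)"
```

```text
t 8.77 p [ 0.5675 -0.1827  0.076 ] yaw y -2.47 xaxis [ 1.5e-03 -4.0e-04 -1.0e+00] F [-2.  -0.3 10. ] T [-0.14  0.35  0.8 ] w 0.0558 j [-0.22  0.46  0.56  1.75 -0.28  1.02  0.41]
shift cm [ 0.02 -0.06 -0.07] twist 0.21
```

The reaction torque has risen to 0.8 N m, so it is reaching the stop. I'll confirm with one small extra turn.

Request:
{"method": "drive_tool", "body": {
  "motion": [
    [0,0,0,0.2],
    [0,0,0,0.3],
    [0,0,0,0.3]
  ]
}}

```text
time: 9.02
ee_pos: [0.5675, -0.1829, 0.076]
eef_rot: [0.517, 0.482, -0.517, 0.483]
ft_force: [-1.6, -1.4, 9.1]
width: 0.0561
```

```bash
python3 -c "
from go import *
show()"
```

```text
t 9.02 p [ 0.5675 -0.1829  0.076 ] yaw y -3.88 xaxis [ 0.0014 -0.001  -1.    ] F [-1.6 -1.4  9.1] T [-0.38  0.43  1.39] w 0.0561 j [-0.22  0.46  0.57  1.75 -0.28  1.02  0.38]
```

Request:
{"method": "drive_tool", "body": {
  "motion": [
    [0,0,0,-0.5],
    [0,0,0,-0.5],
    [-0.1,0,0,-0.5],
    [-0.2,0,0,-0.5],
    [-0.3,0,0,-0.5],
    [-0.4,0,0,-0.5],
    [-0.5,0,0,-0.5],
    [-0.5,0,0,-0.5]
  ]
}}

```text
time: 9.68
ee_pos: [0.5675, -0.1829, 0.0808]
eef_rot: [0.507, 0.493, -0.506, 0.494]
ft_force: [0.3, -1.6, 6.7]
width: 0.0556
```

```bash
python3 -c "
from go import *
show()"
```

```text
t 9.68 p [ 0.5675 -0.1829  0.0808] yaw y -1.49 xaxis [ 1.8e-03 -4.0e-04 -1.0e+00] F [ 0.3 -1.6  6.7] T [-0.31 -0.18  0.16] w 0.0556 j [-0.21  0.45  0.56  1.74 -0.28  1.02  0.42]
```

The foot has risen to about 11 mm with the spring still pushing up freely. It would have been blocked at 8 mm outside the notches, so it is in them. Releasing.

Request:
{"method": "drive_tool", "body": {
  "motion": [
    [0,0,0,0],
    [0,0,0,0],
    [0,0,0,0],
    [0,0,0,0],
    [0,0,0,0],
    [0,0,0,0],
    [0,0,0,0],
    [0,0,0,0],
    [0,0,0,0],
    [0,0,0,0]
  ],
  "grip": 0
}}

```text
time: 10.52
ee_pos: [0.5668, -0.1826, 0.08]
eef_rot: [0.507, 0.493, -0.506, 0.493]
ft_force: [-0.3, -0.6, 0.9]
width: 0.0868
```

Request:
{"method": "drive_tool", "body": {
  "motion": [
    [-2,0,0,0],
    [-5,0,0,0],
    [-9,0,0,0],
    [-13,0,0,0],
    [-16,0,0,0],
    [-16,-8,0,0],
    [-16,-16,0,0],
    [-16,-16,0,0],
    [-16,-16,0,0],
    [-16,-16,0,0]
  ]
}}

```text
time: 11.35
ee_pos: [0.4016, -0.1792, 0.2402]
eef_rot: [0.508, 0.493, -0.506, 0.492]
ft_force: [1.1, -1.6, -0.4]
width: 0.087
```

```bash
python3 -c "
from meas import *
from go import show
show()
for n in('scene','top'):
    im=r.camera(n)[:,:,::-1].copy();cv2.imwrite('pics/e_%s.png'%n,im)
    hsv=cv2.cvtColor(im,cv2.COLOR_BGR2HSV).astype(int);H,S,V=hsv[...,0],hsv[...,1],hsv[...,2]
    red=((H<6)|(H>174))&(S>70)&(V>140)
    c0=proj(n,[.567,-.182,.1015]);P=[]
    for c,a in blobs(red,2):
        if np.hypot(*(c-c0))<28:
            w=onplane(n,*c,.1015);print(n,c.round(1),a,w.round(4));P.append(w[:2])
    P=np.array(P)
    if len(P)==3: m=P.mean(0);print(m,np.degrees(np.arctan2(*(P-m).T[::-1])),np.hypot(*(P-m).T))
    u,v=c0.astype(int);print(u,v)
    cv2.imwrite('pics/ec_%s.png'%n,cv2.resize(im[max(v-50,0):v+80,u-65:u+65],(400,400),interpolation=cv2.INTER_CUBIC))
cv2.imwrite('pics/ec.png',np.hstack([cv2.imread('pics/ec_scene.png'),cv2.imread('pics/ec_top.png')]))
"
```

```text
t 11.35 p [ 0.4016 -0.1792  0.2402] yaw y -1.68 xaxis [ 8.0e-04  3.7e-03 -1.0e+00] F [ 1.1 -1.6 -0.4] T [-0.15 -0.06  0.03] w 0.087 j [-0.34 -0.14  0.61  1.95  0.08  1.31  0.22]
scene [259.4 245.2] 13 [ 0.556  -0.1608  0.1015]
scene [237.  258.5] 10 [ 0.5552 -0.2058  0.1015]
scene [267.  262.4] 14 [ 0.5947 -0.184   0.1015]
[ 0.56861076 -0.18353581] [ 119.02072456 -121.13197047   -1.01004285] [0.02600271 0.02602668 0.02607472]
254 254
top [379. 257.] 9 [ 0.5938 -0.1818  0.1015]
top [365.7 280.3] 9 [ 0.5546 -0.1581  0.1015]
top [392.2 280.4] 10 [ 0.5535 -0.2034  0.1015]
top [360.8 281.2] 5 [ 0.5533 -0.1498  0.1015]
379 272
```

View pics/ec.png

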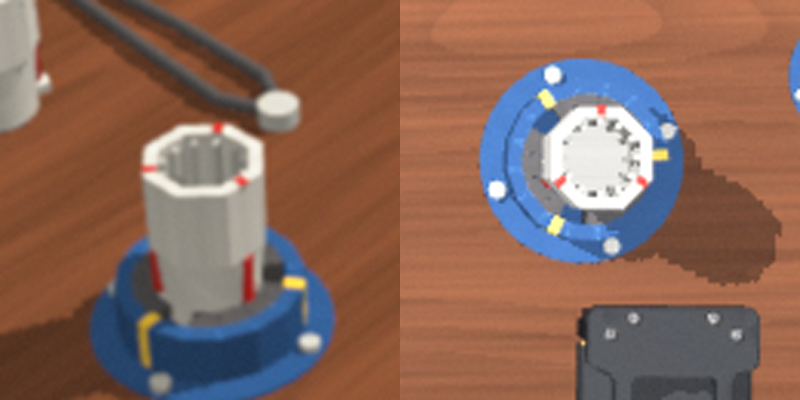

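View pics/e_scene.png

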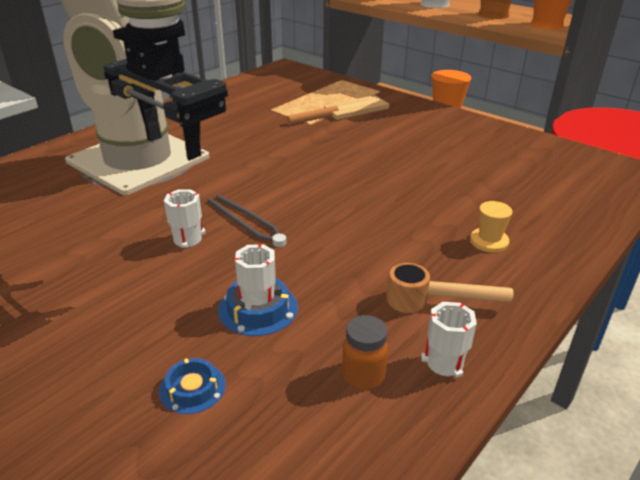

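The images show the mould upright in the socket, with its rim at (254,255) in the scene view. Its yaw is −1°, its centre is within about 1 mm of the axis, and the bystanders haven't moved. One last check is the rim height by triangulation, with the undisturbed moulds as reference.

```bash
python3 -c "
from h import *
def tri(a,b):
    o1,d1=ray('scene',*a);o2,d2=ray('top',*b)
    s=np.linalg.lstsq(np.c_[d1,-d2],o2-o1,rcond=None)[0];p,q=o1+s[0]*d1,o2+s[1]*d2
    return ((p+q)/2).round(4),np.linalg.norm(p-q).round(4)
print('ref start .090');[print(tri(*x)) for x in [((382.3,179),(186.3,278.4)),((367.8,188.7),(213,277.5)),((393,190.5),(199,254.8))]]
print('now, expect .1015');[print(tri(*x)) for x in [((259.4,245.2),(365.7,280.3)),((237,258.5),(392.2,280.4)),((267,262.4),(379,257))]]
print('socket marks .030');[print(tri(*x)) for x in [((248.4,276.7),(364,294.7)),((284.1,295.5),(361.3,253.8)),((236.6,308.9),(397.8,271.8))]]
"
```

```text
ref start .090
(array([0.5637, 0.1476, 0.0888]), np.float64(0.0008))
(array([0.5644, 0.1021, 0.0884]), np.float64(0.0007))
(array([0.6033, 0.1251, 0.0894]), np.float64(0.0018))
now, expect .1015
(array([ 0.5543, -0.1587,  0.0996]), np.float64(0.0008))
(array([ 0.5533, -0.2039,  0.0995]), np.float64(0.0006))
(array([ 0.5936, -0.1824,  0.0999]), np.float64(0.0009))
socket marks .030
(array([ 0.5284, -0.1627,  0.0285]), np.float64(0.0008))
(array([ 0.603 , -0.1595,  0.0283]), np.float64(0.0005))
(array([ 0.5686, -0.226 ,  0.0256]), np.float64(0.0014))
```

With the same bias removed, the rim has risen 10.8 to 11.3 mm. That matches locked (11.5), not jammed (8) or unlocked (18). Handing in.

```bash
python3 -c "
from bench import r
print(r.close_job())"
```

```text
the job is handed in; nothing more can be done
None
```

I fitted the leftmost mould into the larger blue socket, let go, and handed the job in at about 11.5 s. It reports no verdict, so this rests on my own checks.

- **How it went:** The lock ring's slots showed in the top view about 13° from the yellow marks, so I lined the lugs up by sight. The mould went through them and down to about 6 mm. I turned it about 49° clockwise to the stop, where the torque rose to 1.4 N m. I then backed off about 2.5° and let it rise freely to about 11 mm before opening the gripper.
- **Last checks:**
  - **Position:** the mould is upright and within about 1 mm of the socket's axis.
  - **Height:** its rim is 10.8 to 11.3 mm above its bench height, which fits locked (11.5 mm) rather than jammed (8 mm).
  - **Surroundings:** the gripper is clear of everything, and by eye the other things on the bench have not moved.
- **Disagreements:** The triangulated heights read 1 to 2 mm low on every reference point, so I compared heights instead of trusting the absolute values. One socket mark read about 4 mm low.

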